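# Set the pull-out alarm knob and open the clock's prop leg

## Task

The desk clock lies on its face: get it ready to be stood up by swinging its prop leg out fully to the stop, and set its alarm: pull the large bar knob out, turn it so that its pointer stands at the tall post (not at one of the flat studs), and push the knob fully back in. Leave the small round knob as it is and the other things on the desk where they stand.

Things in the scene. Friction and masses are not known exactly. Their poses are not given: they have to be found in the camera images.
- clock: grey desk clock lying on its face, fixed on its non-slip pad: case 130 (x) x 220 (y) mm, on a pad 136 x 226; flat back plate facing up at 34 mm above the desk. Origin: centre of the underside, on the desk. Its +y end carries the alarm knob, its -y end the hinge of the prop leg; z up.
- knob_base (a point): point on the back plate where the vertical axis of the alarm knob meets it: clock frame (0, 62, 34) mm. Same axes as the clock; does not move with the knob. Around it stands a ring (22 mm radius) of 15 small fixed detent pins 6 mm high, 24 degrees apart.
- knob_grip (a point): point on the axis of the black alarm knob, in its upright grip bar, 30 mm above the plate when in; moves with the knob. Bar: flat upright sides, 14 mm thick, 42 mm long (18 behind the axis, 24 ahead), 10 to 42 mm above the plate when in; below it a skirt of 19 mm radius. Axes turn with the knob: y along the bar toward the pointer, x across it (closing direction), z up.
- pointer (a point): point 38 mm from the knob's axis, straight ahead of its pointer nose (a low nose at the foot of one end of the bar, reaching 32 mm out; a white line on top of the bar runs toward that end). Turns with the knob; when the knob is set to a mark, this point is straight above or in the mark's axis seen from above.
- alarm_lift (a joint): how far the alarm knob is pulled out (up), m: 0 fully in, 0.010 fully out. It moves stiffly (about 3 N) and stays where it is left.
- alarm_knob (a joint): angle of the alarm knob, rad, counter-clockwise from above; starts at 0 with the pointer toward the clock's +y; limits -1.7 to 1.7. When in, it is locked by keys between the detent pins (only brute force makes it jump); pulled out over 6 mm it turns with slight friction (0.02 N m) and stays where left. It goes in only at notches 24 degrees (0.419 rad) apart, centring itself to about 3 degrees.
- mark: the alarm mark: the one tall steel post (8.4 mm diameter, 11 mm high) standing on the back plate 38 mm from the knob's axis. It stands at one of four places: 48 or 72 degrees to either side of the clock's +y direction about the knob's axis, at a notch. The other three places have flat steel studs of the same diameter, only 2 mm high. Fixed. Origin: centre of its foot, on the plate.
- prop_leg (a joint): angle of the prop leg, rad: 0 folded flat along the back plate toward the knob, 1.35 swung out against its stop. Starts part way, 0.70 to 0.95. Friction (0.06 N m) holds it where it is left.
- leg_hinge (a point): middle of the leg's hinge, clock frame (0, -95, 40) mm; the hinge axis runs along the clock's x. Axes as the clock's.
- leg_tip (a point): middle of the rubber cross bar at the free end of the steel prop leg: 85 mm from the hinge; bar 8 mm thick and 42 mm long along the clock's x. At angle a it lies 85 cos a mm toward the clock's +y from the hinge and 85 sin a mm above it. Push the cross bar from the knob's side toward the clock's -y, following its arc (back and up; a level push can jam by friction at the lower angles).
- time_knob (a joint): angle of the small round time-setting knob, rad; 16 mm diameter, 13 mm high, at clock frame (42, -30) mm on the plate; turns easily. To be left alone.
- mini_speaker: small dark desk speaker, 67x66x82 tall mm, standing loose on the desk close to the clock; leave in place. Origin: centre of its underside.
- votive: small clear glass cup, 54 diameter, 36 tall mm, standing loose on the desk close to the clock; leave in place. Origin: centre of its underside.
- stapler: red stapler, 138x40x48 tall mm, standing loose on the desk close to the clock; leave in place. Origin: centre of its underside.
- tape_roll: roll of masking tape lying flat, 103x99x24 tall mm, standing loose on the desk close to the clock; leave in place. Origin: centre of its underside.
- sticky_block: block of sticky notes, 77x77x20 tall mm, standing loose on the desk close to the clock; leave in place. Origin: centre of its underside.
- eraser: worn eraser, 46x23x13 tall mm, standing loose on the desk close to the clock; leave in place. Origin: centre of its underside.
- binder_clip: black binder clip, 20x31x35 tall mm, standing loose on the desk close to the clock; leave in place. Origin: centre of its underside.

How it is judged:
On the way, in this order (a step that is already met when the one before it is completed fails the run):
1. the alarm knob is pulled out of its lock (value of joint alarm_lift above 0.006 m), for 0.1 s.
2. still out, it is turned to the tall post (value of joint alarm_lift above 0.0045 m and horizontal distance between pointer and mark below 0.0075 m), for 0.1 s.
At the end, for the whole second after the job is handed in: The alarm knob is pushed in (within 2 mm of fully in) with its pointer point within 4.5 mm (7 degrees) of the tall post's axis seen from above, the prop leg stands within 0.08 rad (5 degrees) of its stop, and both are at rest (value of joint alarm_lift below 0.002 m and horizontal distance between pointer and mark below 0.0045 m and value of joint prop_leg above 1.27 rad and velocity of joint alarm_knob between -0.05 and 0.05 rad/s and velocity of joint prop_leg between -0.05 and 0.05 rad/s); the robot touches nothing.
It fails at once if another thing on the desk is shoved more than 20 mm (distance of any of mini_speaker, votive, stapler, tape_roll, sticky_block, eraser, binder_clip from where it was at the start of the episode above 0.02 m).
It fails at once if the small time knob is turned more than 0.2 rad (value of joint time_knob above 0.2 rad or value of joint time_knob below -0.2 rad).
It also fails if it takes over 42 s, if anything falls off the work surface, if the arm or the gripper's body presses on something with over 40 N, if the wrist force passes 120 N, or if a joint passes its speed limit or range.

## Robot

A 6-joint arm with a two-finger parallel gripper is mounted at the origin on a cart in front of the work surface, level with it; the furniture and walls round the work are solid. World frame = base frame: x ahead of the robot, y to its left, z up, the work surface at z = 0. Lengths are in m, angles in rad, forces in N, time in s.
With the tool pointing down it reaches from about 0.25 to 0.725 m from the base axis. Payload 4 kg.
Tool frame: the origin (TCP) lies midway between the tips of the shut fingers; the grasp point (between the pads) lies 19 mm behind it (bot.hold_point_z is the distance from the TCP to the grasp point, in m); z points along the fingers, y is the direction in which the jaws open and shut (so a half turn about z gives the same grasp; the last joint's range is limited). The gripper opens to 85 mm and grips with 20 to 120 N. Pads are 22 mm wide; open, the fingers measure 114 mm over their backs; the gripper's body (76 mm by 85 mm) begins 54 mm behind the grasp point. The pads swing forward as they close: fully open they stand 13 mm farther back than shut.
Start: joints at [1.271, 0.241, 0.005, 1.335, 0, 1.571], TCP at [0.148, 0.478, 0.231] pointing down, gripper open.
Joint ranges: [-2.72, 2.72], [-1.05, 1.87], [-1.09, 1.28], [-1.99, 2.15], [-1.42, 1.44], [-3.14, 3.14]. Speed limits (rad/s): [2.79, 2.79, 3.14, 3.14, 3.14, 3.14].

## Interface

Orientations are given as a unit quaternion [x, y, z, w].
In Python, from workcell import status, viewer, order, bot gives the robot as it stands.
- The arm moves only by the tool servo_tool, never from a script. Its argument "increments" is a list of rows, each a list of 3 entries, a list of its own where there are three numbers: the closure in counts, from 0 (fully open) to 255 (shut), then the shift along the tool's x, y, z in mm, then the turn about the tool's z in degrees. A call has exactly 10 rows; each row shifts and turns the commanded pose from where the row before left it, along the tool's axes as they then stand; what a row does not reach is not made up. A row lasts 1/10 s, in which the tool goes at most 50 mm and 8.59 degrees, less where a joint would pass 70% of its speed; a pose out of reach is approached as far as the arm can. A call is refused whole if a number of a shift passes 50 or a number of a turn 8.59, either way. A call with a gripper value outside its range is refused whole. The fingers move at their own pace and stop on an object; the grip force is fixed at half the most. Time passes only in rows, so rows that do not move let the fingers close, or fill a call up. It gives the time, the measured TCP pose, the force and the opening at its end, in the units of the state.
- status.get_obs(): the state, without advancing time (a new reading comes with each control period).
- viewer.camera(name): name is "side" or "top" or "wrist"; returns (picture, depth): 480x640x3 uint8, red, green, blue; 480x640 float32, m along the optical axis (not along the pixel's ray), 0 where there is no reading.
- viewer.get_calibration(name): a dict with "K" (3x3 intrinsics, pixels), "position" and "orientation" of the camera in the world. Camera axes: x right, y up, looking along -z (the intrinsics and any distortion apply to the point x, -y, -z); pixel columns grow to the right and rows downward; lengths in m; the calibration is good to about 2 mm. The wrist camera is an equidistant fisheye: a pixel r from the principal point sees the ray r / f radians off the axis. A picture is of the moment at which its call begins: read the wrist's pose just before it. get_calibration takes no time and is no camera call; for the wrist camera it gives the pose at the moment of the call.
- order.job_done(): hands the job in, once; it reports no verdict.
The state is a dict: "clock": time; "joint_pos": joint angles; "joint_vel": joint speeds; "tau": joint torques, N m; "eef_pos": TCP position; "tool_rot": TCP orientation; "ft_force": force on the tool from outside, world axes, zero at the start; "ft_torque": the same for the moment, N m; "grip_width": finger opening in m.
Only numpy, scipy, OpenCV 4.12 (cv2) and the standard library are available. Lean on these libraries where they do the work, as an engineer would, in place of code of your own. Each camera call takes 0.05 s, during which the arm holds its last target.

## Working session

There is one attempt and no reset: what is moved stays moved. The work goes in short steps, Python scripts to look and compute and a tool call to move; the robot and the scene stay as the last step left them, time stands still between calls to the robot, and variables do not carry over. Pictures are saved under pics/ and viewed, and the job is handed in when it is done.

Besides the shell and the picture viewer there is one more tool, called after "Call:" as name(argument=value, ...), one argument or row to a line, values as JSON. servo_tool: Moves the arm, as the interface text tells. Its arguments: {"type":"object","properties":{"increments":{"type":"array","items":{"type":"array"}}},"required":["increments"]}

```bash
ls; mkdir -p pics; python3 - <<'E'
from workcell import status, viewer, order, bot
import cv2,numpy as np,pickle
o=status.get_obs()
for k,v in o.items(): print(k,np.round(v,4))
print(bot.hold_point_z, [a for a in dir(bot) if a[0]!='_'])
for n in ['top','side','wrist']:
    c=viewer.get_calibration(n); p,d=viewer.camera(n)
    pickle.dump((c,p,d,o),open(f'pics/{n}0.pkl','wb'))
    cv2.imwrite(f'pics/{n}0.png',p[:,:,::-1]); print(n,c)
E
```

```text
pics
clock 0.0
joint_pos [ 1.271   0.2414  0.0037  1.3352 -0.      1.5708]
joint_vel [ 0.0006 -0.0004  0.0006 -0.0007 -0.001   0.0011]
tau [ 7.00000e-04 -3.72321e+01  2.52407e+01  1.70000e-02  1.00000e-04
  0.00000e+00]
eef_pos [0.1475 0.4771 0.2304]
tool_rot [ 1.494e-01  9.888e-01 -1.100e-03 -2.000e-04]
ft_force [ 0.5158  0.8297 -0.3728]
ft_torque [-0.067  -0.0448  0.0038]
grip_width 0.0853
0.0187 ['Unreachable', 'hold_point_z']
top {'K': array([[577.71472319,   0.        , 316.64895446],
       [  0.        , 577.71472319, 236.37167164],
       [  0.        ,   0.        ,   1.        ]]), 'position': array([0.49333619, 0.09060823, 0.92776275]), 'orientation': array([-0.02645982,  0.02698898,  0.71071007, -0.70246898])}
side {'K': array([[554.71232895,   0.        , 322.63433775],
       [  0.        , 554.71232895, 240.1815461 ],
       [  0.        ,   0.        ,   1.        ]]), 'position': array([ 0.19143853, -0.57950197,  0.48069345]), 'orientation': array([ 0.49226941, -0.1362783 , -0.20697794,  0.83442147])}
wrist {'K': array([[371.64829954,   0.        , 317.8827538 ],
       [  0.        , 371.64829954, 237.61471251],
       [  0.        ,   0.        ,   1.        ]]), 'position': array([0.0737275 , 0.50084365, 0.37406796]), 'orientation': array([-0.1247105 , -0.0914667 ,  0.58641359,  0.79511021])}
```

View pics/top0.png

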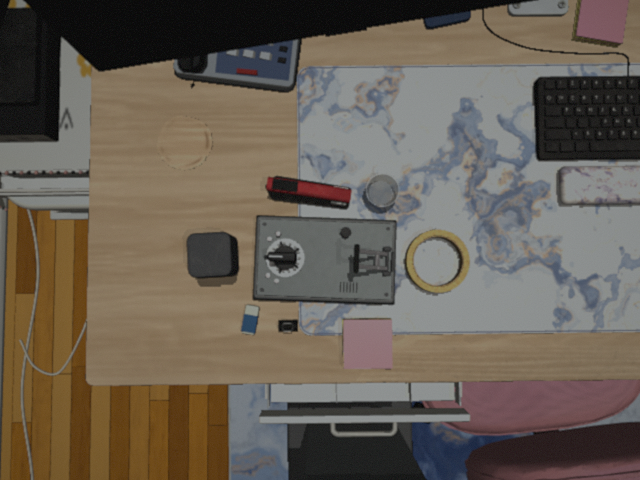

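View pics/side0.png

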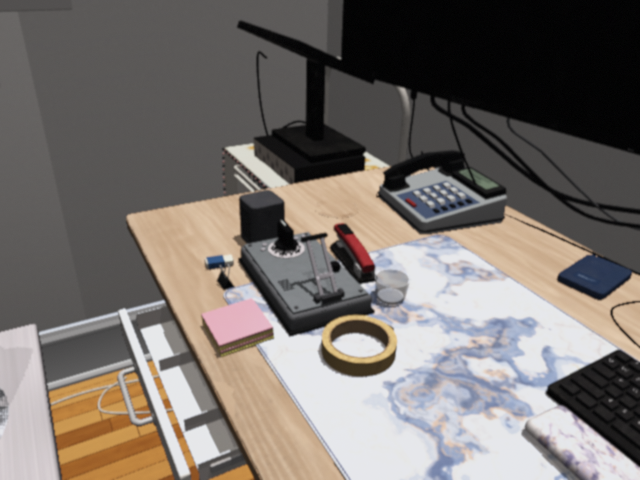

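View pics/wrist0.png

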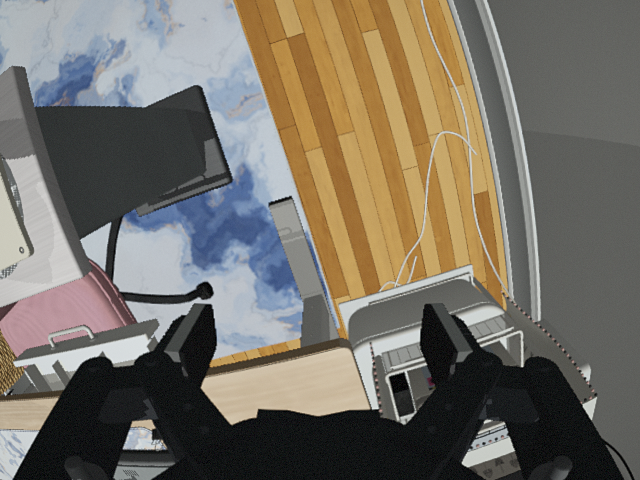

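```bash
cat > h.py <<'E'
import numpy as np,cv2,pickle
from scipy.spatial.transform import Rotation as R
def load(f): return pickle.load(open(f,'rb'))
def rays(c,uv):
    uv=np.atleast_2d(uv).astype(float);K=c['K']
    v=np.c_[(uv[:,0]-K[0,2])/K[0,0],-(uv[:,1]-K[1,2])/K[1,1],-np.ones(len(uv))]
    return R.from_quat(c['orientation']).apply(v)
def raysf(c,uv):
    uv=np.atleast_2d(uv).astype(float);K=c['K']
    x=(uv[:,0]-K[0,2])/K[0,0];y=(uv[:,1]-K[1,2])/K[1,1];r=np.hypot(x,y)+1e-12
    v=np.c_[np.sin(r)*x/r,-np.sin(r)*y/r,-np.cos(r)]
    return R.from_quat(c['orientation']).apply(v)
def onplane(c,uv,z,f=rays):
    d=f(c,uv);p=c['position'];return p+d*((z-p[2])/d[:,2])[:,None]
def proj(c,P):
    q=R.from_quat(c['orientation']).inv().apply(np.atleast_2d(P)-c['position']);K=c['K']
    return np.c_[K[0,0]*q[:,0]/-q[:,2]+K[0,2],-K[1,1]*q[:,1]/-q[:,2]+K[1,2]]
def projf(c,P):
    q=R.from_quat(c['orientation']).inv().apply(np.atleast_2d(P)-c['position']);K=c['K']
    h=np.hypot(q[:,0],q[:,1]);t=np.arctan2(h,-q[:,2])
    return np.c_[K[0,0]*t*q[:,0]/h+K[0,2],-K[1,1]*t*q[:,1]/h+K[1,2]]
E
python3 - <<'E'
from h import *
c,p,d,o=load('pics/top0.pkl')
cr=p[200:320,170:420]
cv2.imwrite('pics/topc.png',cv2.resize(cr,None,fx=3.2,fy=3.2,interpolation=cv2.INTER_CUBIC)[:,:,::-1])
c2,p2,d2,o=load('pics/side0.pkl')
cr=p2[180:340,190:430]
cv2.imwrite('pics/sidec.png',cv2.resize(cr,None,fx=3.2,fy=3.2,interpolation=cv2.INTER_CUBIC)[:,:,::-1])
# dark grey contour of case
for z in (0,0.034):
  print(z,onplane(c,[[257,215],[396,219],[394,304],[252,299]],z).round(4))
print(d[258,282],d[290,300],d[260,310], d[260,20:30])
E
```

```text
0 [[ 0.5993  0.1854  0.    ]
 [ 0.5902 -0.0389  0.    ]
 [ 0.4539 -0.0327  0.    ]
 [ 0.4645  0.1939  0.    ]]
0.034 [[ 0.5955  0.1819  0.034 ]
 [ 0.5867 -0.0342  0.034 ]
 [ 0.4553 -0.0282  0.034 ]
 [ 0.4656  0.1901  0.034 ]]
0.854227 0.8893987 0.8957114 [1.7855129 1.7871245 1.7863437 1.7880164 1.7906369 1.7932018 1.793978
 1.7922125 1.7879013 1.786017 ]
```

View pics/topc.png

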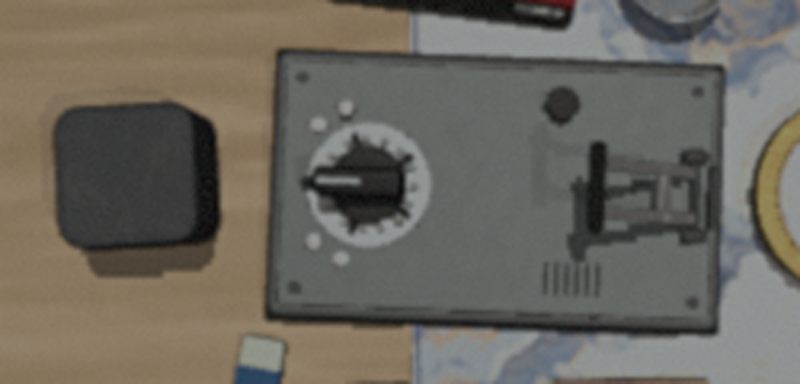

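View pics/sidec.png

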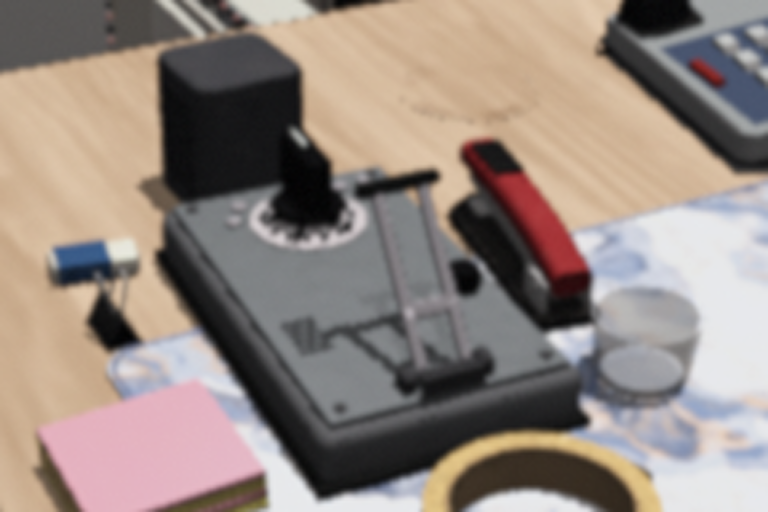

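```bash
python3 - <<'E'
from h import *
c,p,d,o=load('pics/top0.pkl')
hsv=cv2.cvtColor(p,cv2.COLOR_RGB2HSV)
m=((hsv[...,1]<60)&(hsv[...,2]<150)&(hsv[...,2]>60)).astype(np.uint8)
m[:, :240]=0;m[:,400:]=0;m[:210]=0;m[310:]=0
cs,_=cv2.findContours(m,cv2.RETR_EXTERNAL,cv2.CHAIN_APPROX_NONE);k=max(cs,key=cv2.contourArea)
k=cv2.convexHull(k)
P=onplane(c,k[:,0],0.034)[:,:2]*1000
r=cv2.minAreaRect(P.astype(np.float32));print(r, cv2.boundingRect(k))
# studs in top crop -> clock angles
sc=lambda u,v:(170+(u+.5)/3.2-.5,200+(v+.5)/3.2-.5)
ctr=np.array(r[0])/1000
yaw=np.radians(-2.5)
Rz=np.array([[np.cos(yaw),-np.sin(yaw)],[np.sin(yaw),np.cos(yaw)]])
for u,v in [(346,107),(319,124),(313,240),(340,258),(562,104)]:
  w=onplane(c,[sc(u,v)],0.036)[0,:2]; q=(w-ctr)@Rz*1000; print(w.round(4),q.round(1), np.degrees(np.arctan2(-q[0],q[1]-62)).round(1),np.hypot(q[0],q[1]-62).round(1))
w=onplane(c,[sc(370,183)],0.036)[0,:2];print('disc',w,(w-ctr)@Rz*1000)
# leg tip from two views
c2,p2,d2,_=load('pics/side0.pkl')
sd=lambda u,v:(190+(u+.5)/3.2-.5,180+(v+.5)/3.2-.5)
a,b=c['position'],rays(c,[sc(597,188)])[0]; a2,b2=c2['position'],rays(c2,[sd(398,182)])[0]
t=np.linalg.lstsq(np.c_[b,-b2],a2-a,rcond=None)[0];print('tip',a+t[0]*b,a2+t[1]*b2)
q=((a+t[0]*b)[:2]-ctr)@Rz*1000; print(q)
E
```

```text
((525.4813842773438, 74.87834167480469), (226.27305603027344, 153.12155151367188), 89.33023071289062) (253, 210, 147, 100)
[0.5667 0.1497] [37.9 76.5] -69.0 40.6
[0.5586 0.1628] [29.2 89.3] -47.0 40.0
[0.5026 0.166 ] [-26.8  90. ] 43.7 38.8
[0.4938 0.153 ] [-35.   76.7] 67.2 38.0
[0.5669 0.0451] [ 42.7 -27.9] -154.6 99.5
disc [0.52975243 0.13833952] [ 1.49884577 63.5870796 ]
tip [0.52347088 0.03375846 0.10663703] [0.52296429 0.03401024 0.10660101]
[ -0.21496243 -41.16844552]
```

```bash
cat > plan.py <<'E'
from h import *
def plan(pos,quat,tgt,rows,turn):  # turn per row deg about tool z; shifts before turn
    r=R.from_quat(quat);p=np.array(pos);out=[]
    st=(np.array(tgt)-p)/rows
    for i in range(rows):
        s=r.inv().apply(st)*1000; out.append(s.round(0)); r=r*R.from_euler('z',turn,degrees=True)
    return np.array(out)
E
python3 - <<'E'
from plan import *
o=load('pics/top0.pkl')[3]
print(plan(o['eef_pos'],o['tool_rot'],[0.51,0.12,0.21],11,7))
E
```

```text
[[-41. -21.   2.]
 [-43. -16.   2.]
 [-45. -11.   2.]
 [-46.  -5.   2.]
 [-46.   0.   2.]
 [-46.   6.   2.]
 [-45.  12.   2.]
 [-43.  17.   2.]
 [-41.  22.   2.]
 [-38.  27.   2.]
 [-34.  31.   2.]]
```

Call:
servo_tool(
  increments=[
    [0,[-41,-21,2],7],
    [0,[-43,-16,2],7],
    [0,[-45,-11,2],7],
    [0,[-46,-5,2],7],
    [0,[-46,0,2],7],
    [0,[-46,6,2],7],
    [0,[-45,12,2],7],
    [0,[-43,17,2],7],
    [60,[-41,22,2],7],
    [120,[-38,27,2],7],
  ],
)

```text
clock: 1.15
eef_pos: [0.4778, 0.1506, 0.2111]
tool_rot: [0.691, 0.723, -0.0, -0.0]
ft_force: [-0.4, 0.7, -0.1]
grip_width: 0.059
```

```bash
cat > shot.py <<'E'
import sys,pickle,cv2,numpy as np
from workcell import status, viewer
t=sys.argv[1]
o=status.get_obs()
for k in ('clock','joint_pos','eef_pos','tool_rot','ft_force','grip_width'): print(k,np.round(o[k],4))
for n in sys.argv[2:]:
    c=viewer.get_calibration(n); p,d=viewer.camera(n)
    pickle.dump((c,p,d,o),open(f'pics/{n}{t}.pkl','wb')); cv2.imwrite(f'pics/{n}{t}.png',p[:,:,::-1])
E
python3 shot.py 1 wrist
```

```text
clock 1.15
joint_pos [ 3.0530e-01  2.5240e-01 -3.2700e-02  1.2859e+00  2.0000e-04  1.8320e+00]
eef_pos [0.4778 0.1506 0.2111]
tool_rot [ 6.914e-01  7.225e-01 -1.000e-04 -1.000e-04]
ft_force [-0.4187  0.7426 -0.0658]
grip_width 0.059
```

View pics/wrist1.png

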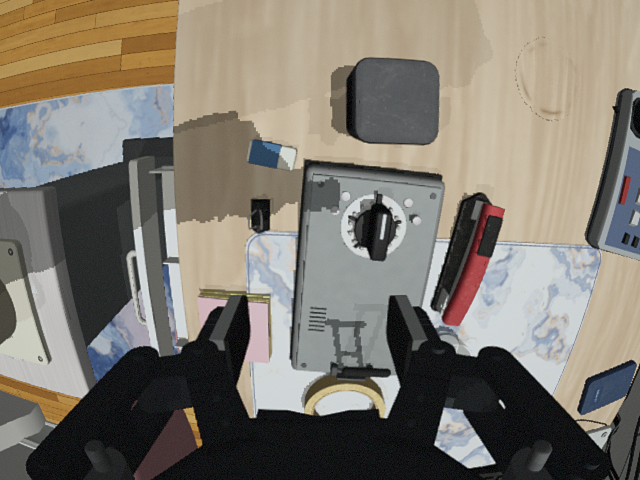

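```bash
python3 - <<'E'
from h import *
c,p,d,o=load('pics/wrist1.pkl')
cv2.imwrite('pics/w1c.png',cv2.resize(p[150:290,290:460],None,fx=4.2,fy=4.2,interpolation=cv2.INTER_CUBIC)[:,:,::-1])
E
```

```text
(no output)
```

View pics/w1c.png

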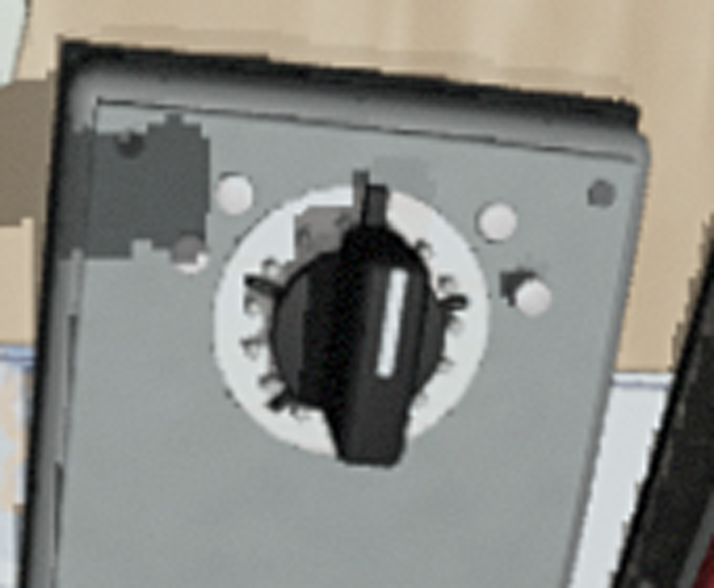

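```bash
python3 - <<'E'
from h import *
c,p,d,o=load('pics/wrist1.pkl'); ct,pt,dt,_=load('pics/top0.pkl')
sc=lambda u,v:(170+(u+.5)/3.2-.5,200+(v+.5)/3.2-.5)
sw=lambda u,v:(290+(u+.5)/4.2-.5,150+(v+.5)/4.2-.5)
T=[(346,107),(319,124),(313,240),(340,258)];W=[(531,297),(498,222),(235,194),(190,256)]
for w,t in zip(W,T):
  a,b=ct['position'],rays(ct,[sc(*t)])[0];a2,b2=c['position'],raysf(c,[sw(*w)])[0]
  s=np.linalg.lstsq(np.c_[b,-b2],a2-a,rcond=None)[0];P=a+s[0]*b;Q=a2+s[1]*b2
  u,v=np.round(sw(*w)).astype(int)
  print((P+Q).round(4)/2,'gap mm',np.linalg.norm(P-Q).round(4)*1000,'depthpatch',d[v-1:v+2,u-1:u+2].min(),d[v-7:v+8,u-7:u+8].max(), 'plane.036',onplane(c,[sw(*w)],.036,raysf)[0].round(4))
# white ring ellipse in wrist
h=cv2.cvtColor(p,cv2.COLOR_RGB2HSV)
print('disc wrist', onplane(c,[sw(352,320)],.034,raysf).round(4))
# plate corners/ edges in the wrist view, bottom and top: plate end edge
for q in [(97,100),(640,155)]: print(onplane(c,[sw(*q)],.034,raysf).round(4))
# depth-based heights, z of each pixel
K=c['K'];uu,vv=np.meshgrid(np.arange(640),np.arange(480))
ray=raysf(c,np.c_[uu.ravel(),vv.ravel()]);ax=R.from_quat(c['orientation']).apply([0,0,-1])
X=(c['position']+ray*(d.ravel()/(ray@ax))[:,None]).reshape(480,640,3)
for w in W:
  u,v=np.round(sw(*w)).astype(int); print((X[v-3:v+4,u-3:u+4,2]*1000).round(0))
m=(X[...,2]>.028)&(X[...,2]<.039)&(abs(X[...,0]-.526)<.09)&(abs(X[...,1]-.08)<.125)
print(m.sum(),X[m].min(0),X[m].max(0))
np.save('pics/X1.npy',X)
E
```

```text
[0.5662  0.1493  0.04235] gap mm 0.2 depthpatch 0.31823948 0.33387706 plane.036 [0.5681 0.1477 0.036 ]
[0.55905 0.1632  0.03405] gap mm 0.8 depthpatch 0.3224764 0.32939264 plane.036 [0.5589 0.1638 0.036 ]
[0.5026  0.1662  0.03325] gap mm 0.2 depthpatch 0.32113835 0.32740545 plane.036 [0.5023 0.1667 0.036 ]
[0.49375 0.153   0.03605] gap mm 0.2 depthpatch 0.32494053 0.331519 plane.036 [0.4936 0.153  0.036 ]
disc wrist [[0.5294 0.1401 0.034 ]]
[[0.4728 0.1848 0.034 ]]
[[0.5899 0.1802 0.034 ]]
[[ 42.  45.  45.  47.  47.  46.  44.]
 [ 44.  46.  46.  46.  47.  47.  47.]
 [ 45.  46.  46.  46.  46.  45.  46.]
 [ 46.  46.  46.  46.  46.  45.  45.]
 [ 46.  46.  47.  47.  46.  45.  47.]
 [ 46.  45.  46.  48.  45.  46.  46.]
 [ 47.  45.  46.  46.  46. 355.  45.]]
[[37. 36. 37. 38. 37. 37. 35.]
 [37. 37. 37. 37. 37. 37. 38.]
 [38. 37. 37. 37. 37. 36. 36.]
 [38. 37. 38. 36. 37. 37. 38.]
 [37. 38. 37. 37. 37. 37. 36.]
 [37. 38. 37. 36. 37. 36. 36.]
 [37. 37. 37. 37. 36. 36. 37.]]
[[37. 36. 37. 37. 37. 36. 37.]
 [37. 36. 37. 36. 37. 37. 36.]
 [37. 36. 37. 36. 37. 37. 38.]
 [38. 36. 37. 37. 36. 36. 37.]
 [37. 36. 37. 37. 37. 37. 38.]
 [37. 37. 37. 36. 38. 36. 38.]
 [36. 37. 36. 37. 36. 37. 36.]]
[[37. 38. 36. 37. 38. 37. 37.]
 [37. 38. 37. 37. 38. 36. 37.]
 [37. 37. 37. 36. 37. 38. 36.]
 [37. 38. 37. 36. 38. 37. 37.]
 [37. 37. 38. 37. 36. 38. 35.]
 [37. 37. 36. 37. 36. 35. 37.]
 [35. 37. 37. 37. 37. 36. 35.]]
21235 [ 0.45808829 -0.03272703  0.02800215] [0.61594324 0.18900156 0.03897513]
```

Call:
servo_tool(
  increments=[
    [120,[0,0,5],-8.5],
    [120,[0,0,5],-8.5],
    [120,[0,0,5],-8.5],
    [120,[0,0,5],-8.5],
    [120,[0,0,5],-8.5],
    [120,[0,0,5],-8.5],
    [120,[0,0,5],-8.5],
    [120,[0,0,5],-8.5],
    [120,[0,0,0],-8.5],
    [120,[0,0,0],-8.5],
  ],
)

```text
clock: 2.2
eef_pos: [0.4763, 0.1523, 0.1707]
tool_rot: [0.016, 1.0, -0.0, -0.001]
ft_force: [0.3, -0.3, 0.0]
grip_width: 0.0454
```

Call:
servo_tool(
  increments=[
    [120,[0,0,0],-8.5],
    [120,[0,0,0],-8.5],
    [120,[0,0,0],-8.5],
    [120,[0,0,0],-8.5],
    [120,[0,0,0],-8.5],
    [120,[0,0,0],-8.5],
    [120,[0,0,0],-8.5],
    [120,[0,0,0],-8.5],
    [120,[0,0,0],-8.5],
    [120,[0,0,0],-8.5],
  ],
)

```text
clock: 3.2
eef_pos: [0.4764, 0.1524, 0.171]
tool_rot: [-0.664, 0.748, 0.0, -0.0]
ft_force: [-0.3, -0.5, -0.6]
grip_width: 0.0454
```

```bash
python3 shot.py 2 wrist; python3 - <<'E'
from plan import *
o=load('pics/wrist2.pkl')[3]
r=R.from_quat(o['tool_rot']).as_matrix();print(np.degrees(np.arctan2(r[1,1],r[0,1])), r[:,2])
print(plan(o['eef_pos'],o['tool_rot'],[.5292,.1394,.13],1,0))
E
```

```text
clock 3.2
joint_pos [ 0.3096  0.2766 -0.1078  1.1872  0.     -1.1427]
eef_pos [0.4764 0.1524 0.171 ]
tool_rot [-6.640e-01  7.478e-01  2.000e-04 -4.000e-04]
ft_force [-0.3354 -0.4742 -0.5596]
grip_width 0.0454
173.20775556864442 [-8.33698725e-04 -2.57238040e-04 -9.99999619e-01]
[[  7. -54.  41.]]
```

View pics/wrist2.png

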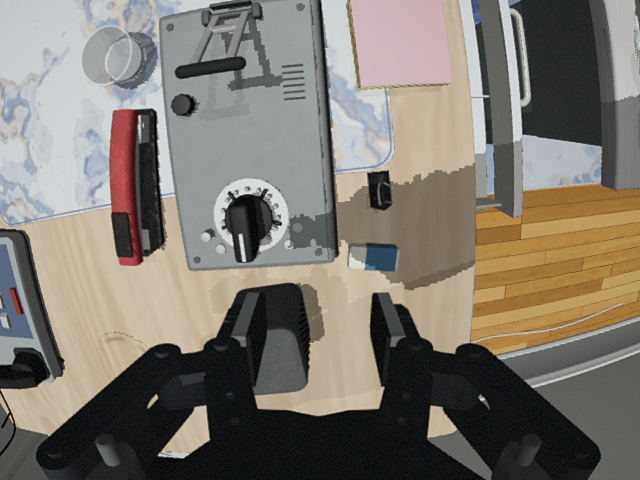

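```bash
python3 - <<'E'
from h import *
c,p,d,o=load('pics/wrist2.pkl')
cv2.imwrite('pics/w2c.png',cv2.resize(p[165:275,185:325],None,fx=5,fy=5,interpolation=cv2.INTER_CUBIC)[:,:,::-1])
E
```

```text
(no output)
```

View pics/w2c.png

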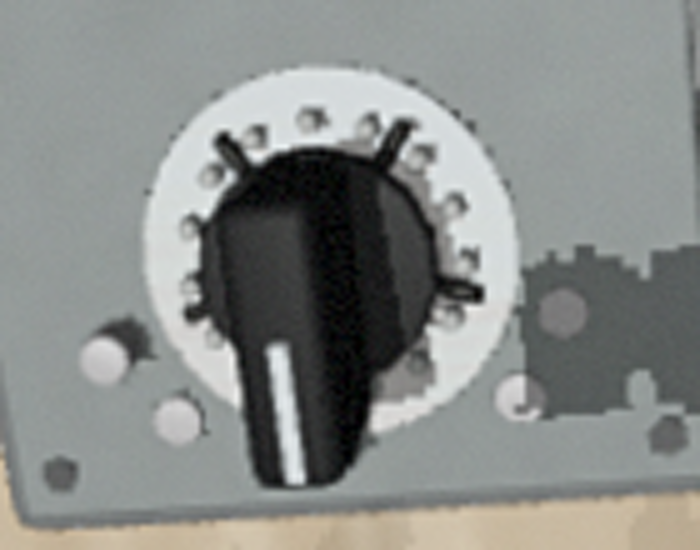

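```bash
python3 - <<'E'
from h import *
c,p,d,o=load('pics/wrist2.pkl')
sw=lambda u,v:(185+(u+.5)/5-.5,165+(v+.5)/5-.5)
M=[((105,359),.045),((179,420),.036),((520,396),.036),((562,312),.036)]
P=np.array([onplane(c,[sw(*q)],z,raysf)[0,:2] for q,z in M]);print(P.round(4))
a=np.radians([-72,-48,48,72]);L=.038*np.c_[-np.sin(a),np.cos(a)]
m=P.mean(0);l=L.mean(0);U,S,V=np.linalg.svd((L-l).T@(P-m));r=(U@V).T
if np.linalg.det(r)<0: print('refl')
print('yaw',np.degrees(np.arctan2(r[1,0],r[0,0])),'knob',m-r@l, 'res',((P-m)-(L-l)@r.T).round(4).tolist())
print('ring',onplane(c,[sw(330,248)],.034,raysf))
e=[sw(268,345),sw(298,484)];E=onplane(c,e,.076,raysf);print('line on bar',E.round(4),np.degrees(np.arctan2(*(E[1]-E[0])[:2])))
# bar leg ends and tip
for z in (.107,):
  print(onplane(c,[(178,72),(243,64)],z,raysf).round(4))
E
```

```text
[[0.5657 0.1497]
 [0.5586 0.1639]
 [0.5023 0.1664]
 [0.4938 0.1535]]
yaw -2.8119599088677836 knob [0.52919272 0.13981584] res [[-0.0001, -0.0001], [-0.0001, 0.0001], [0.0001, -0.0002], [0.0001, 0.0001]]
ring [[0.52898656 0.13918203 0.034     ]]
line on bar [[0.5308 0.1419 0.076 ]
 [0.5304 0.1625 0.076 ]] -1.262272291170334
[[0.5435 0.0332 0.107 ]
 [0.5051 0.0364 0.107 ]]
```

Call:
servo_tool(
  increments=[
    [120,[2,-18,0],-4],
    [120,[3,-18,0],0],
    [120,[5,-18,0],0],
    [120,[0,0,30],0],
    [120,[0,0,30],0],
    [120,[0,0,20],0],
    [120,[0,0,0],0],
    [120,[0,0,0],0],
    [120,[0,0,0],0],
    [120,[0,0,0],0],
  ],
)

```text
clock: 4.25
eef_pos: [0.5311, 0.1384, 0.0929]
tool_rot: [-0.687, 0.727, -0.001, 0.001]
ft_force: [0.3, 0.0, 0.7]
grip_width: 0.0448
```

```bash
python3 shot.py 3 wrist; python3 - <<'E'
from plan import *
o=load('pics/wrist3.pkl')[3]
r=R.from_quat(o['tool_rot']).as_matrix();print(np.degrees(np.arctan2(r[1,1],r[0,1])))
print(r.T@(np.array([.5292,.1397,.049])-o['eef_pos'])*1000)
E
```

```text
clock 4.25
joint_pos [ 0.255   0.4307 -0.0998  1.0373  0.     -1.2601]
eef_pos [0.5311 0.1384 0.0929]
tool_rot [-6.871e-01  7.265e-01 -7.000e-04  1.300e-03]
ft_force [0.3056 0.005  0.7497]
grip_width 0.0448
176.80609716637173
[-1.1148925   2.06757514 43.89235048]
```

View pics/wrist3.png

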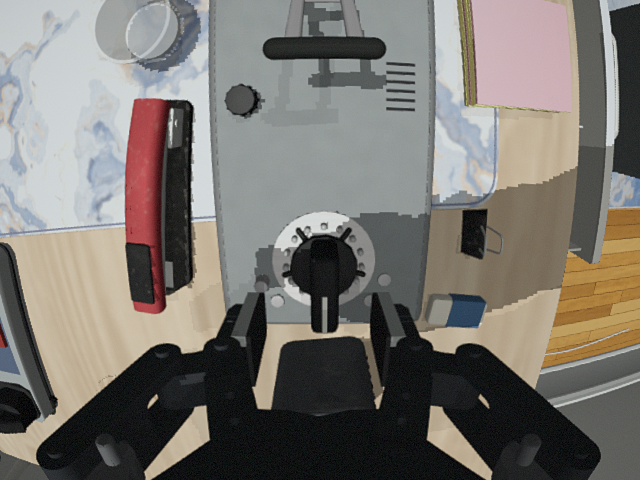

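Call:
servo_tool(
  increments=[
    [120,[-1,2,20],0],
    [120,[0,0,14],0],
    [120,[0,0,10],0],
    [120,[0,0,0],0],
    [160,[0,0,0],0],
    [200,[0,0,0],0],
    [255,[0,0,0],0],
    [255,[0,0,0],0],
    [255,[0,0,0],0],
    [255,[0,0,0],0],
  ],
)

```text
clock: 5.3
eef_pos: [0.5284, 0.1394, 0.0484]
tool_rot: [-0.687, 0.726, -0.0, 0.001]
ft_force: [-1.8, 0.7, 6.1]
grip_width: 0.0129
```

```bash
python3 shot.py 4 wrist
```

```text
clock 5.3
joint_pos [ 2.5780e-01  4.7620e-01 -1.5910e-01  9.3420e-01  3.0000e-04 -1.2576e+00]
eef_pos [0.5284 0.1394 0.0484]
tool_rot [-6.873e-01  7.264e-01 -2.000e-04  6.000e-04]
ft_force [-1.7949  0.7154  6.0656]
grip_width 0.0129
```

View pics/wrist4.png

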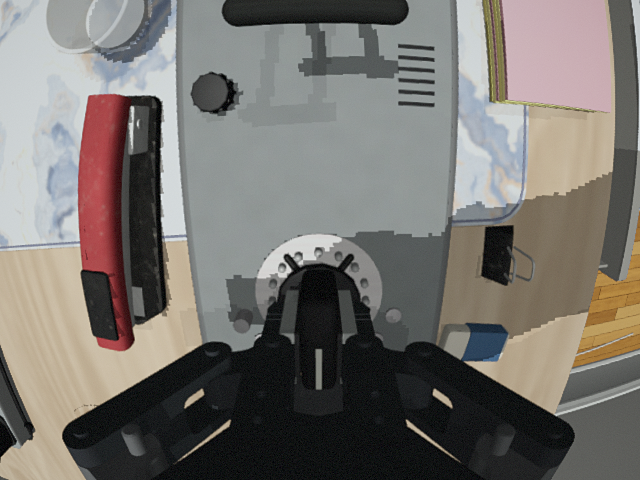

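Call:
servo_tool(
  increments=[
    [255,[0,0,-2],0],
    [255,[0,0,-2],0],
    [255,[0,0,-2],0],
    [255,[0,0,-2],0],
    [255,[0,0,-1],0],
    [255,[0,0,0],0],
    [255,[0,0,0],0],
    [255,[0,0,0],0],
    [255,[0,0,0],0],
    [255,[0,0,0],0],
  ],
)

```text
clock: 6.35
eef_pos: [0.5283, 0.1394, 0.0565]
tool_rot: [-0.687, 0.726, -0.0, 0.0]
ft_force: [1.6, 3.7, -2.6]
grip_width: 0.0134
```

```bash
python3 shot.py 5 wrist side; python3 - <<'E'
from h import *
c,p,d,_=load('pics/wrist5.pkl');c0,p0,d0,_=load('pics/side5.pkl')
cv2.imwrite('pics/c5.png',np.hstack([cv2.resize(p[200:400,200:440],(480,400)),cv2.resize(p0[190:300,220:310],(320,400),interpolation=cv2.INTER_CUBIC)])[:,:,::-1])
E
```

```text
clock 6.35
joint_pos [ 2.5780e-01  4.6700e-01 -1.4940e-01  9.5370e-01  2.0000e-04 -1.2576e+00]
eef_pos [0.5283 0.1394 0.0565]
tool_rot [-6.873e-01  7.264e-01 -1.000e-04  4.000e-04]
ft_force [ 1.5583  3.74   -2.5617]
grip_width 0.0134
```

View pics/c5.png

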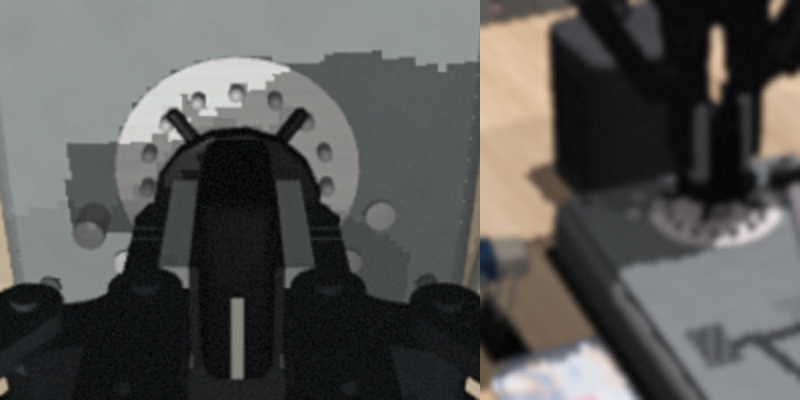

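Call:
servo_tool(
  increments=[
    [255,[0,0,-1],0],
    [255,[0,0,0],0],
    [255,[0,0,0],4],
    [255,[0,0,0],4],
    [255,[0,0,0],4],
    [255,[0,0,0],4],
    [255,[0,0,0],4],
    [255,[0,0,0],4],
    [255,[0,0,0],0],
    [255,[0,0,0],0],
  ],
)

```text
clock: 7.45
eef_pos: [0.5283, 0.1393, 0.0574]
tool_rot: [-0.522, 0.853, -0.0, 0.0]
ft_force: [3.6, 3.0, -3.6]
grip_width: 0.0134
```

```bash
python3 shot.py 6 wrist; python3 - <<'E'
from h import *
c,p,d,o=load('pics/wrist6.pkl')
print(o['ft_torque'])
cv2.imwrite('pics/c6.png',cv2.resize(p[180:400,200:440],None,fx=3,fy=2.7)[:,:,::-1])
E
```

```text
clock 7.45
joint_pos [ 2.578e-01  4.661e-01 -1.483e-01  9.558e-01  1.000e-04 -8.401e-01]
eef_pos [0.5283 0.1393 0.0574]
tool_rot [-5.218e-01  8.531e-01 -1.000e-04  3.000e-04]
ft_force [ 3.5811  2.9699 -3.5642]
grip_width 0.0134
[ 0.70726141 -0.74869535 -0.04343372]
```

View pics/c6.png

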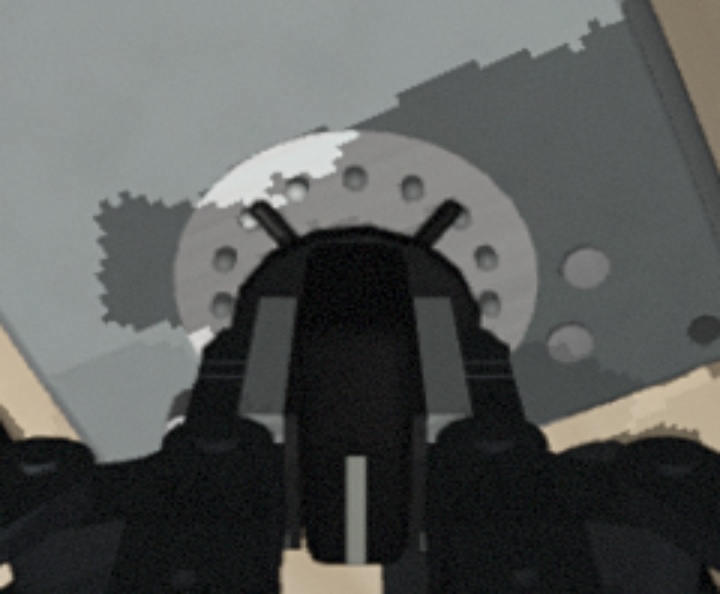

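Call:
servo_tool(
  increments=[
    [255,[0,0,0],6],
    [255,[0,0,0],6],
    [255,[0,0,0],6],
    [255,[0,0,0],6],
    [255,[0,0,0],6],
    [255,[0,0,0],6],
    [255,[0,0,0],6],
    [255,[0,0,0],6],
    [255,[0,0,0],0],
    [255,[0,0,0],0],
  ],
)

```text
clock: 8.5
eef_pos: [0.5283, 0.1392, 0.0574]
tool_rot: [-0.13, 0.991, -0.0, 0.0]
ft_force: [3.9, 1.8, -2.2]
grip_width: 0.0132
```

```bash
python3 shot.py 7 wrist top; python3 - <<'E'
from h import *
c,p,d,o=load('pics/wrist7.pkl')
print(o['ft_torque']);r=R.from_quat(o['tool_rot']).as_matrix();print(np.degrees(np.arctan2(r[1,1],r[0,1])))
cv2.imwrite('pics/c7.png',cv2.resize(p[180:400,200:440],None,fx=3,fy=2.7)[:,:,::-1])
E
```

```text
clock 8.5
joint_pos [ 2.577e-01  4.661e-01 -1.484e-01  9.558e-01 -2.000e-04 -3.600e-03]
eef_pos [0.5283 0.1392 0.0574]
tool_rot [-1.302e-01  9.915e-01 -1.000e-04  3.000e-04]
ft_force [ 3.9031  1.799  -2.197 ]
grip_width 0.0132
[ 0.5676956  -0.81512354 -0.0205628 ]
104.96783489770527
```

View pics/c7.png

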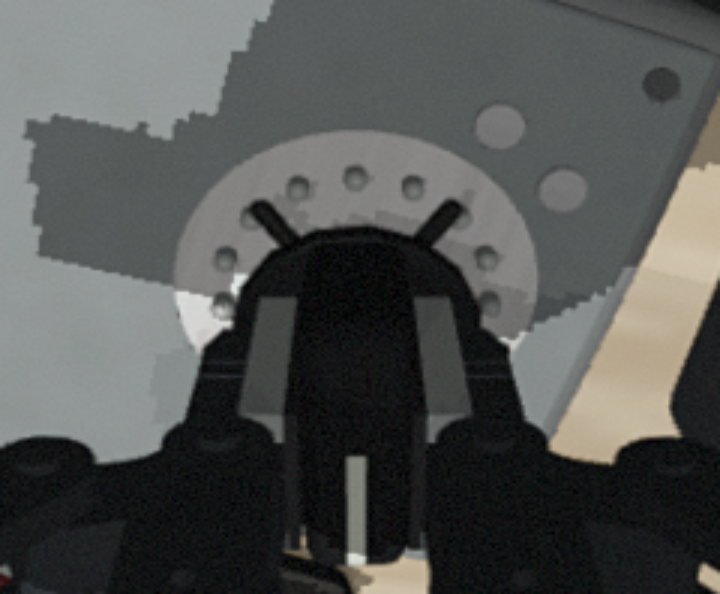

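Call:
servo_tool(
  increments=[
    [255,[0,0,0],0],
    [255,[0,0,2],0],
    [255,[0,0,2],0],
    [255,[0,0,2],0],
    [255,[0,0,2],0],
    [255,[0,0,1],0],
    [255,[0,0,1],0],
    [255,[0,0,0],0],
    [255,[0,0,0],0],
    [255,[0,0,0],0],
  ],
)

```text
clock: 9.6
eef_pos: [0.5284, 0.1392, 0.0484]
tool_rot: [-0.129, 0.992, -0.0, 0.001]
ft_force: [0.8, 0.9, 8.4]
grip_width: 0.013
```

```bash
python3 shot.py 8 wrist; python3 - <<'E'
from h import *
c,p,d,o=load('pics/wrist8.pkl')
cv2.imwrite('pics/c8.png',cv2.resize(p[180:400,200:440],None,fx=3,fy=2.7)[:,:,::-1])
E
```

```text
clock 9.6
joint_pos [ 2.576e-01  4.763e-01 -1.591e-01  9.343e-01 -2.000e-04 -1.100e-03]
eef_pos [0.5284 0.1392 0.0484]
tool_rot [-1.290e-01  9.916e-01 -0.000e+00  6.000e-04]
ft_force [0.8442 0.8789 8.4382]
grip_width 0.013
```

View pics/c8.png

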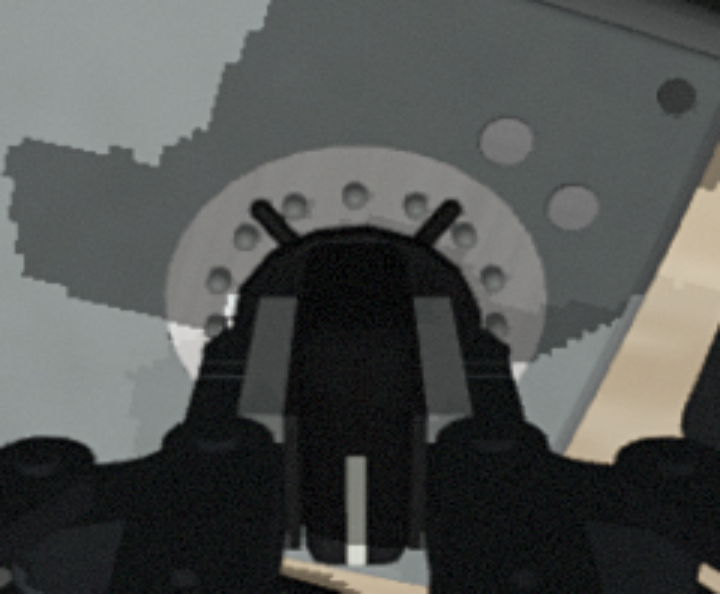

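Call:
servo_tool(
  increments=[
    [255,[0,0,2],0],
    [255,[0,0,0],0],
    [255,[0,0,0],0],
    [120,[0,0,0],0],
    [120,[0,0,0],0],
    [120,[0,0,0],0],
    [120,[0,0,-15],0],
    [120,[0,0,-25],0],
    [120,[0,0,-30],0],
    [120,[0,0,-40],0],
  ],
)

```text
clock: 10.65
eef_pos: [0.5256, 0.1384, 0.1536]
tool_rot: [-0.129, 0.992, -0.001, -0.004]
ft_force: [0.5, 0.8, 0.2]
grip_width: 0.0453
```

```bash
python3 shot.py 9 wrist top side; python3 - <<'E'
from h import *
c,p,d,o=load('pics/wrist9.pkl');c0,p0,d0,_=load('pics/side9.pkl')
r=R.from_quat(o['tool_rot']).as_matrix();print(np.degrees(np.arctan2(r[1,1],r[0,1])))
cv2.imwrite('pics/c9.png',np.hstack([cv2.resize(p[100:400,180:460],(520,560)),cv2.resize(p0[180:320,240:310],(280,560),interpolation=cv2.INTER_CUBIC)])[:,:,::-1])
E
```

```text
clock 10.65
joint_pos [ 2.576e-01  3.763e-01 -1.270e-02  1.189e+00 -3.000e-04 -1.000e-03]
eef_pos [0.5256 0.1384 0.1536]
tool_rot [-1.289e-01  9.916e-01 -6.000e-04 -3.500e-03]
ft_force [0.4721 0.7716 0.2137]
grip_width 0.0453
104.8134054775899
```

View pics/c9.png

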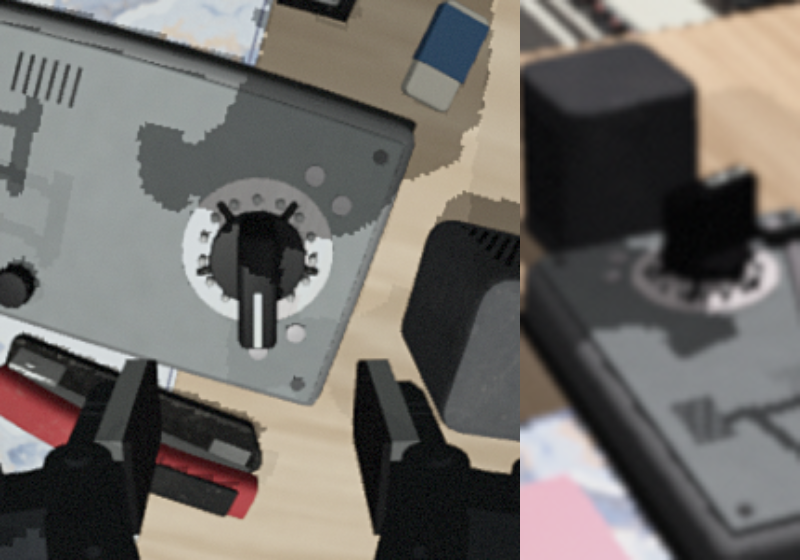

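Call:
servo_tool(
  increments=[
    [255,[0,0,0],-8],
    [255,[0,0,0],-8],
    [255,[0,0,0],-8],
    [255,[0,0,0],-8],
    [255,[0,0,0],-8],
    [255,[0,0,0],-8],
    [255,[0,0,0],-8],
    [255,[0,0,0],-8],
    [255,[0,0,0],-8],
    [255,[0,0,0],0],
  ],
)

```text
clock: 11.8
eef_pos: [0.5266, 0.1387, 0.1531]
tool_rot: [-0.687, 0.727, 0.001, -0.002]
ft_force: [-1.1, -0.1, 0.5]
grip_width: -0.0001
```

```bash
python3 shot.py 10 wrist; python3 - <<'E'
from plan import *
c,p,d,o=load('pics/wrist10.pkl')
r=R.from_quat(o['tool_rot']).as_matrix();print(np.degrees(np.arctan2(r[1,1],r[0,1])))
print(r.T@(np.array([.5255,.0638,.093])-o['eef_pos'])*1000)
# knob top z from depth
uu,vv=np.meshgrid(np.arange(640),np.arange(480))
ray=raysf(c,np.c_[uu.ravel(),vv.ravel()]);ax=R.from_quat(c['orientation']).apply([0,0,-1])
X=(c['position']+ray*(d.ravel()/(ray@ax))[:,None]).reshape(480,640,3)
m=(np.hypot(X[...,0]-.5292,X[...,1]-.1396)<.02)&(X[...,2]>.06)&(X[...,2]<.1);print('knob top',m.sum(),np.percentile(X[m][:,2],[50,90,98]))
m=(abs(X[...,0]-.524)<.03)&(abs(X[...,1]-.03)<.03)&(X[...,2]>.09);print('leg',m.sum(),X[m].mean(0),X[m].min(0),X[m].max(0))
E
```

```text
clock 11.8
joint_pos [ 2.5760e-01  3.7640e-01 -1.3700e-02  1.1852e+00 -1.0000e-04 -1.2574e+00]
eef_pos [0.5266 0.1387 0.1531]
tool_rot [-0.6871  0.7266  0.001  -0.002 ]
ft_force [-1.0663 -0.1375  0.4542]
grip_width -0.0001
176.80236913889254
[74.74419889 -3.38029584 60.24026051]
knob top 1576 [0.07647287 0.07766241 0.07811392]
leg 1643 [0.52404721 0.03258616 0.1084131 ] [0.50371726 0.01754561 0.09003494] [0.54536718 0.03967684 0.11416059]
```

View pics/wrist10.png

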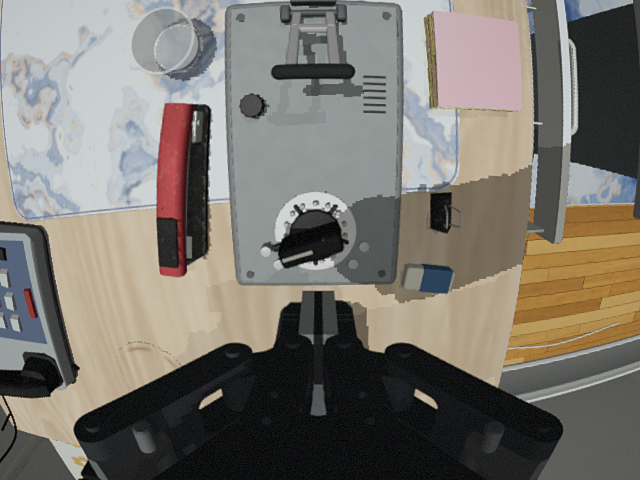

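Call:
servo_tool(
  increments=[
    [255,[25,-1,0],0],
    [255,[25,-1,0],0],
    [255,[25,-1,0],0],
    [255,[0,0,0],0],
    [255,[0,0,20],0],
    [255,[0,0,20],0],
    [255,[0,0,20],0],
    [255,[0,0,0],0],
    [255,[0,0,0],0],
    [255,[0,0,0],0],
  ],
)

```text
clock: 12.85
eef_pos: [0.5276, 0.0645, 0.0962]
tool_rot: [-0.687, 0.727, -0.0, 0.001]
ft_force: [0.7, -0.4, -1.0]
grip_width: -0.0003
```

```bash
python3 shot.py 11 wrist side; python3 - <<'E'
from h import *
c,p,d,o=load('pics/wrist11.pkl');c0,p0,d0,_=load('pics/side11.pkl')
cv2.imwrite('pics/c11.png',np.hstack([cv2.resize(p,(480,360)),cv2.resize(p0[150:350,220:420],(360,360),interpolation=cv2.INTER_CUBIC)])[:,:800,::-1])
E
```

```text
clock 12.85
joint_pos [ 1.2170e-01  3.9780e-01 -1.4220e-01  1.0293e+00  1.0000e-04 -1.3934e+00]
eef_pos [0.5276 0.0645 0.0962]
tool_rot [-6.871e-01  7.265e-01 -4.000e-04  7.000e-04]
ft_force [ 0.7115 -0.4497 -1.0284]
grip_width -0.0003
```

View pics/c11.png

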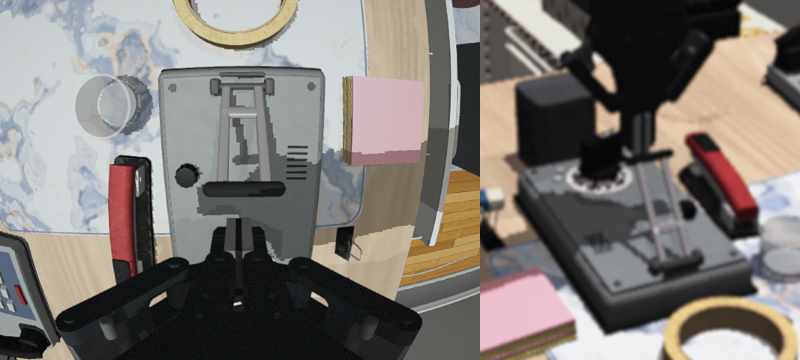

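Call:
servo_tool(
  increments=[
    [255,[6,0,2],0],
    [255,[6,0,1],0],
    [255,[3,0,-2],0],
    [255,[3,0,-2],0],
    [255,[4,0,-3],0],
    [255,[4,0,-2],0],
    [255,[4,0,-2],0],
    [255,[4,0,-2],0],
    [255,[0,0,0],0],
    [255,[0,0,0],0],
  ],
)

```text
clock: 13.95
eef_pos: [0.5251, 0.0297, 0.1053]
tool_rot: [-0.687, 0.727, -0.0, -0.0]
ft_force: [0.1, 0.6, 1.3]
grip_width: 0.0
```

```bash
python3 shot.py 12 wrist side; python3 - <<'E'
from h import *
c,p,d,o=load('pics/wrist12.pkl');c0,p0,d0,_=load('pics/side12.pkl')
cv2.imwrite('pics/c12.png',np.hstack([cv2.resize(p,(480,360)),cv2.resize(p0[150:350,220:420],(360,360),interpolation=cv2.INTER_CUBIC)])[:,:800,::-1])
E
```

```text
clock 13.95
joint_pos [ 5.6900e-02  3.7960e-01 -1.4360e-01  1.0473e+00 -8.0000e-04 -1.4579e+00]
eef_pos [0.5251 0.0297 0.1053]
tool_rot [-6.871e-01  7.266e-01 -4.000e-04 -2.000e-04]
ft_force [0.1185 0.6186 1.3425]
grip_width 0.0
```

View pics/c12.png

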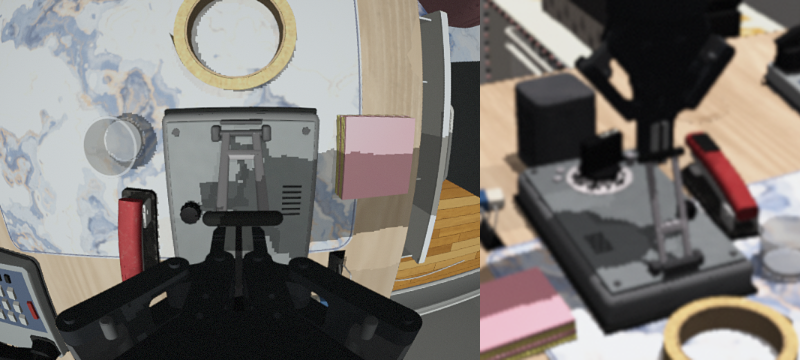

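Call:
servo_tool(
  increments=[
    [255,[3,0,-1],0],
    [255,[3,0,-1],0],
    [255,[3,0,-1],0],
    [255,[3,0,-1],0],
    [255,[2,0,0],0],
    [255,[2,0,0],0],
    [255,[1,0,0],0],
    [255,[0,0,0],0],
    [255,[0,0,0],0],
    [255,[0,0,0],0],
  ],
)

```text
clock: 15.05
eef_pos: [0.5244, 0.0155, 0.1096]
tool_rot: [-0.688, 0.726, 0.001, 0.002]
ft_force: [-0.2, 8.8, 1.4]
grip_width: -0.0003
```

```bash
python3 shot.py 13 wrist side; python3 - <<'E'
from h import *
c,p,d,o=load('pics/wrist13.pkl');c0,p0,d0,_=load('pics/side13.pkl')
cv2.imwrite('pics/c13.png',np.hstack([cv2.resize(p,(480,360)),cv2.resize(p0[150:350,220:420],(360,360),interpolation=cv2.INTER_CUBIC)])[:,:800,::-1])
E
```

```text
clock 15.05
joint_pos [ 0.0267  0.3725 -0.142   1.0553  0.0049 -1.4903]
eef_pos [0.5244 0.0155 0.1096]
tool_rot [-0.6878  0.7259  0.0015  0.002 ]
ft_force [-0.1859  8.7608  1.4421]
grip_width -0.0003
```

View pics/c13.png

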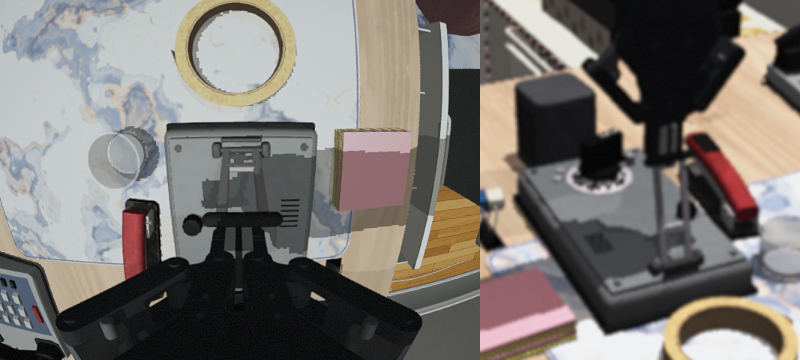

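Call:
servo_tool(
  increments=[
    [255,[2,0,0],0],
    [255,[0,0,0],0],
    [255,[-8,0,0],0],
    [255,[-20,0,0],0],
    [255,[-20,0,0],0],
    [255,[0,0,-30],0],
    [255,[0,0,-40],0],
    [255,[-30,0,-40],0],
    [255,[-40,0,0],0],
    [255,[-10,0,0],0],
  ],
)

```text
clock: 16.15
eef_pos: [0.5322, 0.1416, 0.2209]
tool_rot: [-0.688, 0.726, -0.001, 0.002]
ft_force: [-0.2, -0.4, -0.3]
grip_width: -0.0001
```

```bash
python3 shot.py 14 wrist side top; python3 - <<'E'
from h import *
c,p,d,o=load('pics/wrist14.pkl');c0,p0,d0,_=load('pics/side14.pkl');ct,pt,dt,_=load('pics/top14.pkl')
cv2.imwrite('pics/c14.png',np.hstack([cv2.resize(p,(400,300)),cv2.resize(p0[150:350,190:430],(400,300),interpolation=cv2.INTER_CUBIC)])[:,:,::-1])
cv2.imwrite('pics/t14.png',cv2.resize(pt[160:380,170:480],None,fx=2.5,fy=2.5,interpolation=cv2.INTER_CUBIC)[:,:,::-1])
uu,vv=np.meshgrid(np.arange(640),np.arange(480))
ray=raysf(c,np.c_[uu.ravel(),vv.ravel()]);ax=R.from_quat(c['orientation']).apply([0,0,-1])
X=(c['position']+ray*(d.ravel()/(ray@ax))[:,None]).reshape(480,640,3)
m=(np.hypot(X[...,0]-.5292,X[...,1]-.1396)<.02)&(X[...,2]>.06)&(X[...,2]<.1);print('knob top',m.sum(),np.percentile(X[m][:,2],[50,90]) if m.any() else '')
m=(abs(X[...,0]-.524)<.03)&(abs(X[...,1]-.01)<.03)&(X[...,2]>.115);print('leg',m.sum(),X[m].mean(0),X[m].min(0),X[m].max(0))
E
```

```text
clock 16.15
joint_pos [ 2.6010e-01  3.4260e-01  1.1750e-01  1.3416e+00 -2.0000e-04 -1.2578e+00]
eef_pos [0.5322 0.1416 0.2209]
tool_rot [-0.6882  0.7256 -0.001   0.0017]
ft_force [-0.178  -0.3528 -0.3054]
grip_width -0.0001
knob top 941 [0.07646233 0.07766225]
leg 768 [0.52274751 0.00232418 0.12680318] [ 0.50202743 -0.00287367  0.122015  ] [0.54311457 0.00656035 0.13070173]
```

View pics/c14.png

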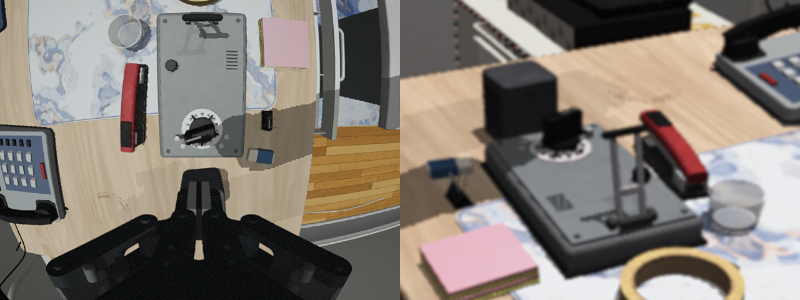

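View pics/t14.png

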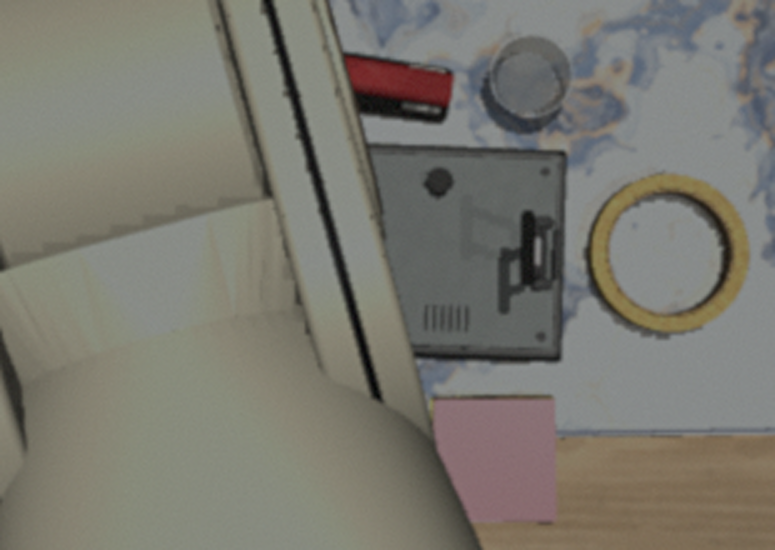

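```bash
python3 - <<'E'
from h import *
c,p,d,o=load('pics/wrist14.pkl')
cv2.imwrite('pics/c14k.png',cv2.resize(p[160:260,250:400],None,fx=5,fy=5,interpolation=cv2.INTER_CUBIC)[:,:,::-1])
E
```

```text
(no output)
```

View pics/c14k.png

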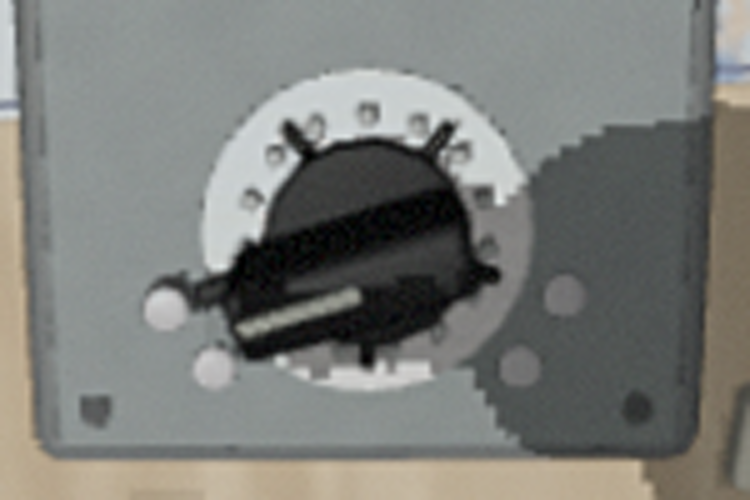

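```bash
python3 - <<'E'
from h import *
from workcell import order
c,p,d,o=load('pics/wrist14.pkl')
sw=lambda u,v:(250+(u+.5)/5-.5,160+(v+.5)/5-.5)
E=onplane(c,[sw(360,296),sw(240,332)],.076,raysf);v=E[1]-E[0]
print('pointer angle rel clock y',np.degrees(np.arctan2(-v[0],v[1]))+2.8)
print(order.job_done())
E
```

```text
pointer angle rel clock y -72.95292677796061
the job is handed in; nothing more can be done
None
```

The alarm is set to the tall post, the prop leg is out at its stop, and the job is handed in at about 16 s of the 42 s allowed. No verdict came back.

**What I did**
- **Post:** I found it in two camera views. It is the mark 72° clockwise of the clock's +y; its top measured about 11 mm above the plate, against about 2 mm for the three studs.
- **Knob:** I gripped the bar, pulled it about 9 mm out, turned it 72° clockwise in two steps, pushed it back in, and released it.
- **Leg:** I pushed the cross bar back and up along its arc with the shut fingers until it met the stop at about 9 N, then backed the arm clear.

**Last checks**
- **Knob:** its top stood at 76.5 mm, against 76 mm expected for fully in. The keys sat between the pins, and the white line measured −73° against the target of −72°.
- **Leg:** the tip was about 19 mm from the hinge along the clock's +y and its top was at about 127 mm. That matches 1.35 rad.
- **Robot:** the force reading was about zero, so nothing was touched.
- **Other things:** the time knob and the loose things showed no visible movement, but I judged this by eye and did not measure it. The arm hid part of the last top view; the wrist and side views covered the rest.

No check failed. The only disagreements were 1–2 mm between views in the knob's position.

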